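# Tidy the honey-testing bench into its trays

## Robot

A 6-joint arm with a two-finger parallel gripper is mounted at the origin on the work surface. World frame = base frame: x ahead of the robot, y to its left, z up, the work surface at z = 0. Lengths are in m, angles in rad, forces in N, time in s.
With the tool pointing down it reaches from about 0.25 to 0.775 m from the base axis. Payload 4 kg.
Tool frame: the origin (TCP) lies midway between the tips of the shut fingers; the grasp point (between the pads) lies r.hold_point_z behind it (r.hold_point_z is the distance from the TCP to the grasp point, in m); x points along the fingers, y is the direction in which the jaws open and shut, and the axes are right-handed (so a half turn about x gives the same grasp; the last joint's range is limited). The gripper opens to 85 mm and grips with 20 to 120 N. Pads are 22 mm wide; open, the fingers measure 114 mm over their backs; the gripper's body (76 mm by 85 mm) begins 54 mm behind the grasp point. The pads swing forward as they close: fully open they stand 13 mm farther back than shut.
Start: joints at [-1.403, 0.087, 1.371, -0, 1.684, -0.103], TCP at [0.147, -0.53, 0.231] pointing down, gripper open.
Joint ranges: [-3.1, 3.1], [-0.76, 2.03], [0.27, 2.55], [-1.08, 4.22], [0.17, 2.65], [-2.57, 2.57]. Speed limits (rad/s): [2.79, 2.79, 3.14, 3.14, 3.14, 3.14].

## Interface

Orientations are given as a unit quaternion [w, x, y, z].
In Python, from plant import r, cams gives the robot as it stands.
- The arm moves only by the shell command python3 -m jog 'ROWS'. ROWS is JSON, a list of rows, each a list of 3 entries, a list of its own where there are three numbers: the closure, from 0 (fully open) to 1 (shut), then the shift along the world's x, y, z each as a share of 0.1 m, from -1 to 1, then the turn about the world's z as a share of pi rad, from -1 to 1. In form: [[grip, [dx, dy, dz], roll], ...]. A call has exactly 5 rows; each row shifts and turns the commanded pose from where the row before left it; what a row does not reach is not made up. A row lasts 1/12 s, in which the tool goes at most 41.7 mm and 7.16 degrees, less where a joint would pass 70% of its speed; a pose out of reach is approached as far as the arm can. A call with a number of a shift or a turn outside -1 to 1 is refused whole. A call with a gripper value outside its range is refused whole. The fingers move at their own pace and stop on an object; the grip force is fixed at half the most. Time passes only in rows, so rows that do not move let the fingers close, or fill a call up. It gives the time, the measured TCP pose, the force and the opening at its end, in the units of the state.
- r.sense(): the state, without advancing time (a new reading comes with each control period).
- cams.read_camera(name): name is "scene" or "top"; returns (picture, depth): 384x512x3 uint8, red, green, blue; 384x512 float32, m along the optical axis (not along the pixel's ray), 0 where there is no reading.
- cams.camera_info(name): a dict with "intrinsics" (3x3 intrinsics, pixels), "distortion" ([k1, k2, p1, p2, k3] as OpenCV has them; the pictures are not rectified), "rvec" (rotation vector, rad) and "tvec" (3), from world to camera coordinates, as OpenCV has them. Camera axes: x right, y down, z forward; pixel columns grow to the right and rows downward; lengths in m; the calibration is good to about 2 mm. A picture is of the moment at which its call begins. camera_info takes no time and is no camera call.
- r.finish_job(): hands the job in, once; it reports no verdict.
Trained networks look in the newest picture that a camera, given by its name, has taken for a name from the list of things; names that differ only in an ending like _2 or _b are one class to them, and where a whole thing is asked for, a point or a joint stands for the part that bears it (a point fixed in the world has none). Each returns a list of dicts, best first, with "score" (0 to 1); they miss things now and then, are a little off and sometimes report something else, mostly with a low value. They report only what shows in the picture. A call takes as long as a camera call. They do not tell look-alikes from the thing itself.
- cams.trace(camera, name): "pixels" (384x512 bool, what is visible of it) and "point" ([column, row] in pixels, amid what is visible of it).
The state is a dict: "time_s": time; "q": joint angles; "qvel": joint speeds; "joint_torque": joint torques, N m; "tool_pos": TCP position; "orientation": TCP orientation; "force": force on the tool from outside, world axes, zero at the start; "torque": the same for the moment, N m; "gripper_width": finger opening in m.
Only numpy, scipy, OpenCV 4.12 (cv2) and the standard library are available. Lean on these libraries where they do the work, as an engineer would, in place of code of your own. Each camera call takes 0.05 s, during which the arm holds its last target. There are 200 camera calls.

## Task

Tidy up after the honey test: stand both small honey jars upright in the white tray, lay both spatulas (red and yellow) flat in the dark grey tray, and lay the brass jar lid flat in the green tray, everything resting on the tray's floor with nothing lying on another thing or on a rim. The jars are glass: set them down gently and never drop them or tip them over. Leave the wash bottle and the slide box where they are.

Things in the scene. Friction and masses are not known exactly. Their poses are not given: they have to be found in the camera images.
- jar_dark: small closed glass sample jar, an upright cylinder 44 mm in diameter and 60 mm tall, about 110 g, standing upright on the bench; origin at the centre of its underside, z up. Dark brown honey, white cap (the top 15 mm).
- jar_pale: small closed glass sample jar, an upright cylinder 44 mm in diameter and 60 mm tall, about 110 g, standing upright on the bench; origin at the centre of its underside, z up. Pale golden honey, black cap (the top 15 mm).
- spatula_red: Red plastic spatula lying flat on the bench, 130 mm long, about 25 g; origin on its underside at the middle of its length, directly below its balance point, z up, x along its length from handle to blade. The handle is 12 mm wide and 10 mm thick, from x = -65 to +25 mm; the blade is 22 mm wide and 5 mm thick, from x = +25 to +65 mm. 
- spatula_yellow: Yellow plastic spatula lying flat on the bench, 130 mm long, about 25 g; origin on its underside at the middle of its length, directly below its balance point, z up, x along its length from handle to blade. The handle is 12 mm wide and 10 mm thick, from x = -65 to +25 mm; the blade is 22 mm wide and 5 mm thick, from x = +25 to +65 mm. 
- lid: Loose brass-coloured jar lid, a flat disc 54 mm in diameter and 14 mm thick, about 40 g, lying flat on the bench; origin at the centre of its underside, z up.
- tray_white: White tray, fixed to the bench: open on top, 170 (its x) x 130 (its y) x 25 mm high outside, walls and floor 4 mm thick, so 162 x 122 mm inside; origin at the centre of its underside (inner floor 4 mm above it), z up, x along its long side. All three trays are the same but for colour, and they swap places. For the two jars.
- tray_grey: Dark grey, nearly black tray, fixed to the bench: open on top, 170 (its x) x 130 (its y) x 25 mm high outside, walls and floor 4 mm thick, so 162 x 122 mm inside; origin at the centre of its underside (inner floor 4 mm above it), z up, x along its long side. All three trays are the same but for colour, and they swap places. For the two spatulas, which fit in it lengthwise.
- tray_green: Green tray, fixed to the bench: open on top, 170 (its x) x 130 (its y) x 25 mm high outside, walls and floor 4 mm thick, so 162 x 122 mm inside; origin at the centre of its underside (inner floor 4 mm above it), z up, x along its long side. All three trays are the same but for colour, and they swap places. For the lid.
- wash_bottle: Bystander: white squeeze bottle with a red cap and a bent clear spout, 64 mm in diameter, 175 mm tall, loose; its spout reaches 58 mm out along its x; origin at the centre of its underside.
- slide_box: Bystander: closed white paper box with a brown cardboard top, 77 (x) x 57 (y) x 40 mm high, loose; origin at the centre of its underside.
Not all that is in view belongs to the job. What is meant by the jar_pale is not pink or turquoise, and is the larger of those in its own colour.

How it is judged:
At the end, for the whole second after the job is handed in: Jars upright in the white tray, spatulas flat in the dark grey tray (origins within 40 mm lengthwise, 58 mm crosswise of its centre), lid flat in the green tray: each within 7 degrees and 2 mm of the tray's inner floor, inside the walls, released and at rest (x of jar_dark in the frame of tray_white between -0.064 and 0.064 m and y of jar_dark in the frame of tray_white between -0.044 and 0.044 m and z of jar_dark in the frame of tray_white between 0 and 0.006 m and angle between each of jar_dark, jar_pale, spatula_red, spatula_yellow, lid's own z axis and vertical below 0.12 rad and linear speed of each of jar_dark, jar_pale, spatula_red, spatula_yellow, lid below 0.02 m/s and angular speed of each of jar_dark, jar_pale, spatula_red, spatula_yellow, lid below 0.2 rad/s and contact force between each of jar_dark, jar_pale, spatula_red, spatula_yellow, lid and the fingers below 0.05 N and x of jar_pale in the frame of tray_white between -0.064 and 0.064 m and y of jar_pale in the frame of tray_white between -0.044 and 0.044 m and z of jar_pale in the frame of tray_white between 0 and 0.006 m and x of spatula_red in the frame of tray_grey between -0.04 and 0.04 m and y of spatula_red in the frame of tray_grey between -0.058 and 0.058 m and z of spatula_red in the frame of tray_grey between 0 and 0.006 m and x of spatula_yellow in the frame of tray_grey between -0.04 and 0.04 m and y of spatula_yellow in the frame of tray_grey between -0.058 and 0.058 m and z of spatula_yellow in the frame of tray_grey between 0 and 0.006 m and x of lid in the frame of tray_green between -0.06 and 0.06 m and y of lid in the frame of tray_green between -0.04 and 0.04 m and z of lid in the frame of tray_green between 0 and 0.006 m); the robot touches nothing.
It fails at once if a jar is tipped over (leans more than 35 degrees) (angle between any of jar_dark, jar_pale's own z axis and vertical above 0.61 rad).
It fails at once if a jar is dropped (falls freely at more than 0.7 m/s, about 25 mm of fall) ((linear speed of jar_dark above 0.7 m/s and contact force between jar_dark and anything else below 0.05 N) or (linear speed of jar_pale above 0.7 m/s and contact force between jar_pale and anything else below 0.05 N)).
It fails at once if the wash bottle is shifted more than 30 mm (distance of wash_bottle from where it was at the start of the episode above 0.03 m).
It fails at once if the slide box is shifted more than 30 mm (distance of slide_box from where it was at the start of the episode above 0.03 m).
It also fails if it takes over 128 s, if anything falls off the work surface, if the arm or the gripper's body presses on something with over 40 N, if the wrist force passes 120 N, or if a joint passes its speed limit or range.

## Working session

There is one attempt and no reset: what is moved stays moved. The work goes in short steps, Python scripts to look and compute and a shell command to move; the robot and the scene stay as the last step left them, time stands still between calls to the robot, and variables do not carry over. Pictures are saved under pics/ and viewed, about 12 in all and at most 16, crops included, and the job is handed in when it is done.

```bash
mkdir -p pics; ls
cat > h.py <<'E'
import numpy as np, cv2
from plant import r, cams
def pts(cam, depth):
    i=cams.camera_info(cam); K=np.array(i["intrinsics"]); D=np.array(i["distortion"])
    R=cv2.Rodrigues(np.array(i["rvec"],float))[0]; t=np.array(i["tvec"],float).ravel()
    h,w=depth.shape; g=np.stack(np.meshgrid(np.arange(w),np.arange(h)),-1).reshape(-1,1,2).astype(np.float64)
    n=cv2.undistortPoints(g,K,D).reshape(h,w,2)
    P=np.dstack([n*depth[...,None],depth]); return (P-t)@R
def save(name,img): cv2.imwrite("pics/"+name,img[...,::-1])
E
python3 - <<'E'
from h import *
print(r.hold_point_z, r.sense())
ims=[]
for c in ("top","scene"):
    im,d=cams.read_camera(c); np.savez(c+".npz",im=im,P=pts(c,d),d=d)
    save(c+".png",cv2.resize(im,(800,600)))
    P=pts(c,d)
    for n in ["jar_dark","jar_pale","spatula_red","spatula_yellow","lid","tray_white","tray_grey","tray_green","wash_bottle","slide_box"]:
        for q in cams.trace(c,n)[:4]:
            m=q["pixels"]&(d>0); X=P[m]
            print(c,n,round(q["score"],2),np.round(q["point"]),m.sum(),np.round(np.median(X,0),3) if m.sum() else "",np.round(np.percentile(X,[2,98],axis=0),3).tolist() if m.sum() else "")
E
```

```text
pics
0.0187 {'time_s': 0.0, 'q': array([-1.40313700e+00,  8.79911700e-02,  1.37230749e+00,  9.51588799e-07,
        1.68359582e+00, -1.03103719e-01]), 'qvel': array([-0.00072713, -0.00012541,  0.00024979, -0.00018356,  0.00137038,
        0.00054897]), 'joint_torque': array([ 7.79741583e-06, -3.51871526e+01, -3.13271356e+01, -1.22385868e-04,
        1.08657440e-02,  1.40323183e-05]), 'tool_pos': array([ 0.14701481, -0.52945674,  0.23009236]), 'orientation': array([-0.09462361, -0.70061029, -0.09625042,  0.70066215]), 'force': array([ 0.63991878,  0.18769624, -0.5363258 ]), 'torque': array([-0.03292139, -0.01553521, -0.02683978]), 'gripper_width': 0.08541528604332342}
top jar_dark 0.71 [287. 242.] 183 [ 0.455 -0.134  0.057] [[0.438, -0.154, 0.016], [0.474, -0.117, 0.061]]
top jar_pale 0.66 [331. 159.] 261 [ 0.703 -0.249  0.057] [[0.686, -0.275, -0.002], [0.726, -0.232, 0.061]]
top jar_pale 0.61 [303. 178.] 219 [ 0.642 -0.175  0.057] [[0.622, -0.198, 0.01], [0.662, -0.158, 0.062]]
top jar_pale 0.44 [302. 209.] 111 [ 0.557 -0.18   0.041] [[0.543, -0.196, 0.008], [0.572, -0.167, 0.045]]

[... 1734 characters left out ...]
04] [[0.582, 0.145, -0.003], [0.69, 0.202, 0.009]]
scene tray_white 0.7 [338. 171.] 1287 [0.462 0.348 0.004] [[0.378, 0.276, -0.001], [0.548, 0.407, 0.022]]
scene tray_grey 0.7 [276. 231.] 2376 [0.665 0.003 0.003] [[0.581, -0.068, -0.001], [0.753, 0.066, 0.023]]
scene tray_green 0.77 [132. 219.] 2090 [ 0.443 -0.33   0.003] [[0.37, -0.406, -0.001], [0.544, -0.268, 0.024]]
scene wash_bottle 0.63 [123. 266.] 1661 [ 0.71  -0.403  0.078] [[0.684, -0.431, 0.004], [0.721, -0.372, 0.166]]
scene wash_bottle 0.49 [134. 220.] 2048 [ 0.444 -0.328  0.003] [[0.37, -0.405, -0.001], [0.544, -0.267, 0.024]]
scene slide_box 0.77 [391. 203.] 650 [0.711 0.346 0.031] [[0.666, 0.329, -0.002], [0.74, 0.392, 0.04]]
```

Run:
```python
from h import *
t=np.load("top.npz")["im"];s=np.load("scene.npz")["im"]
save("crop1.png",np.hstack([cv2.resize(s[170:300,160:260],(460,598),interpolation=3),cv2.resize(t[140:260,270:340],(340,598),interpolation=3)]))
```

```text
(no output)
```

View pics/top.png

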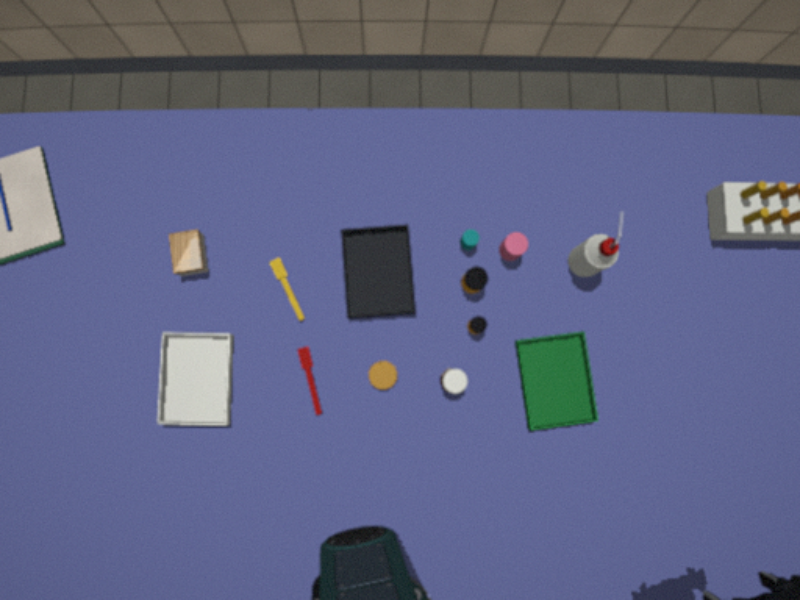

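View pics/crop1.png

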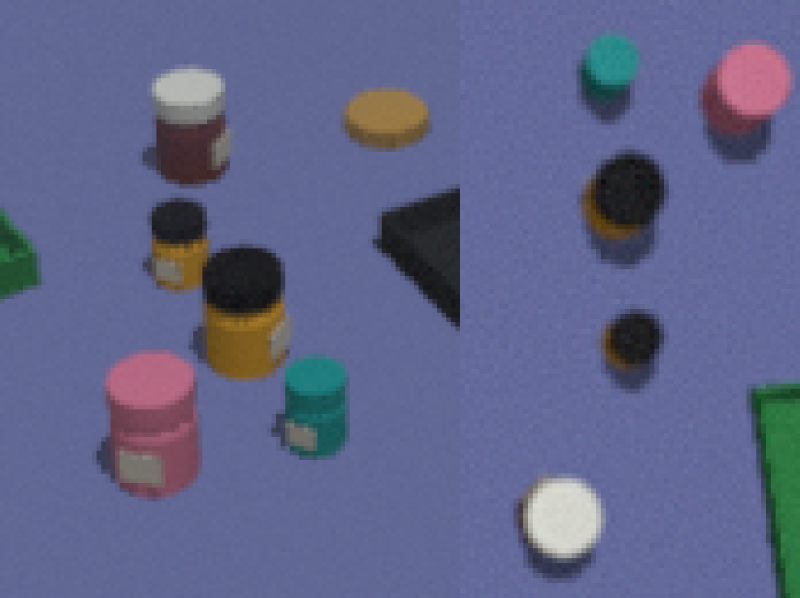

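```bash
cat >> h.py <<'E'
def rect(X): 
    (c,s,a)=cv2.minAreaRect((X[:,:2]*1000).astype(np.float32)); 
    if s[0]<s[1]: s=s[::-1]; a+=90
    return np.round(c,1),np.round(s,1),round((a+90)%180-90,1)
def pca(X):
    c=X[:,:2].mean(0); u=np.linalg.svd(X[:,:2]-c,full_matrices=False)[2][0]; return np.degrees(np.arctan2(u[1],u[0]))
def tool():
    from scipy.spatial.transform import Rotation as Ro
    s=r.sense();w,x,y,z=s["orientation"];M=Ro.from_quat([x,y,z,w]).as_matrix()
    return s["tool_pos"].round(4),M[:,0].round(3),round(np.degrees(np.arctan2(M[1,1],M[0,1])),1),s["q"].round(2)
E
python3 - <<'E'
from h import *
print(tool())
for c in ("top","scene"):
    im,d=cams.read_camera(c);P=pts(c,d)
    for n in ["jar_dark","jar_pale","spatula_red","spatula_yellow","lid","tray_white","tray_grey","tray_green","wash_bottle","slide_box"]:
        for q in cams.trace(c,n)[:4]:
            m=q["pixels"]&(d>0);X=P[m]
            if "jar" in n: X=X[X[:,2]>.05] if (X[:,2]>.05).sum()>20 else X
            elif "spat" in n: X=X[X[:,2]>.002]
            print(c,n,round(q["score"],2),np.round(q["point"]),*rect(X),"pca",round(pca(X),1),np.round(X.mean(0),3))
    # blade: lateral width along axis
    for n in ["spatula_red","spatula_yellow"]:
        q=cams.trace(c,n)
        if not q: continue
        X=P[q[0]["pixels"]&(d>0)];X=X[X[:,2]>.0015];a=np.radians(pca(X));cc=rect(X)[0]/1000
        e=(X[:,:2]-cc)@np.array([[np.cos(a),-np.sin(a)],[np.sin(a),np.cos(a)]])
        print(c,n,[(round(k,2),round(float(np.ptp(e[(e[:,0]>=k)&(e[:,0]<k+.02),1])*1000),1)) for k in np.arange(-.07,.06,.02) if ((e[:,0]>=k)&(e[:,0]<k+.02)).any()], np.ptp(e[:,0]))
E
```

```text
(array([ 0.1471, -0.53  ,  0.2314]), array([ 0., -0., -1.]), np.float64(-74.5), array([-1.4 ,  0.09,  1.37,  0.  ,  1.68, -0.1 ]))
top jar_dark 0.66 [202. 239.] [457.3 128.1] [124.9  21. ] 14.1 pca -165.7 [0.462 0.129 0.005]
top jar_dark 0.47 [290. 244.] [ 455.2 -136.6] [41.9 38.9] -21.5 pca 148.4 [ 0.455 -0.136  0.058]
top jar_pale 0.68 [329. 156.] [ 707.2 -253.8] [42.5 41.6] -28.9 pca -60.1 [ 0.706 -0.253  0.057]
top jar_pale 0.63 [302. 208.] [ 562.3 -185.4] [40.5 29.5] -45.2 pca 132.2 [ 0.559 -0.181  0.036]
top jar_pale 0.59 [302. 151.] [ 721.8 -172. ] [31.2 31. ] 42.6 pca 137.5 [ 0.72  -0.171  0.036]
top jar_pale 0.57 [303. 180.] [ 642.  -177.7] [41.4 41.1] -1.6 pca -48.5 [ 0.642 -0.178  0.058]
top spatula_red 0.7 [201. 234.] [459.3 130.8] [118.   19.3] 10.7 pca -165.8 [0.466 0.13  0.007]
top spatula_yellow 0.68 [178. 179.] [633.2 172.1] [126.2  20.2] 27.7 pca -154.4 [0.636 0.175 0.007]
top spatula_yellow 0.49 [245. 238.] [467.1  -7.4] [49.6 47.7] -45.1 pca 154.5 [ 0.467 -0.007  0.012]
top lid 0.83 [247. 238.] [469.4  -7.9] [53.1 52.9] -89.9 pca 115.5 [ 0.468 -0.008  0.011]
top l
[... 2324 characters left out ...]
] [317.8 142.9] 2.4 pca 17.2 [ 0.449 -0.331  0.007]
scene wash_bottle 0.9 [123. 265.] [ 604.2 -393.2] [279.3  70.5] -4.0 pca -4.2 [ 0.705 -0.403  0.074]
scene slide_box 0.17 [283. 189.] [460.8 128.1] [126.8  22.4] 11.2 pca 15.3 [0.469 0.127 0.004]
scene spatula_red [(np.float64(-0.07), 12.3), (np.float64(-0.05), 15.6), (np.float64(-0.03), 13.2), (np.float64(-0.01), 15.1), (np.float64(0.01), 16.0), (np.float64(0.03), 23.8), (np.float64(0.05), 19.6)] 0.12927284315418258
scene spatula_yellow [(np.float64(-0.07), 13.3), (np.float64(-0.05), 14.2), (np.float64(-0.03), 14.4), (np.float64(-0.01), 18.8), (np.float64(0.01), 23.6), (np.float64(0.03), 26.8), (np.float64(0.05), 22.1)] 0.12734870661449138
```

```bash
python3 -m jog '[[0,[0.207,0.262,-0.04],-0.006],[0,[0.207,0.262,-0.04],-0.006],[0,[0.207,0.262,-0.04],-0.006],[0,[0.207,0.262,-0.04],-0.006],[0,[0.207,0.262,-0.04],-0.006]]'
python3 -m jog '[[0,[0.207,0.262,-0.04],-0.006],[0,[0.207,0.262,-0.04],-0.006],[0,[0.207,0.262,-0.04],-0.006],[0,[0.207,0.262,-0.04],-0.006],[0,[0.207,0.262,-0.04],-0.006]]'
python3 -m jog '[[0,[0.207,0.262,-0.04],-0.006],[0,[0.207,0.262,-0.04],-0.006],[0,[0.207,0.262,-0.04],-0.006],[0,[0.207,0.262,-0.04],-0.006],[0,[0.207,0.262,-0.04],0]]'
python3 -m jog '[[0,[0,0,0],0],[0,[0,0,0],0],[0,[0,0,0],0],[0,[0,0,0],0],[0,[0,0,0],0]]'
python3 -c "from h import *;print(tool())"
```

```text
time_s: 2.82
tool_pos: [0.2513, -0.3978, 0.2112]
orientation: [0.062, 0.704, 0.062, -0.704]
force: [0.4, -0.0, 0.5]
gripper_width: 0.0854
time_s: 3.23
tool_pos: [0.3549, -0.2666, 0.1914]
orientation: [0.029, 0.707, 0.028, -0.706]
force: [0.7, -0.4, 0.3]
gripper_width: 0.0854
time_s: 3.65
tool_pos: [0.4584, -0.1355, 0.1714]
orientation: [0.002, 0.707, 0.002, -0.707]
force: [0.8, 0.1, -0.2]
gripper_width: 0.0857
time_s: 4.07
tool_pos: [0.4572, -0.1381, 0.1717]
orientation: [0.002, 0.707, 0.002, -0.707]
force: [0.4, -0.1, 0.3]
gripper_width: 0.0856
(array([ 0.4572, -0.1381,  0.1717]), array([ 0.   , -0.001, -1.   ]), np.float64(-89.7), array([-0.41, -0.06,  1.63, -0.  ,  1.56,  1.15]))
```

```bash
python3 -m jog '[[0,[0,0,-0.35],0],[0,[0,0,-0.35],0],[0,[0,0,-0.35],0],[0,[0,0,-0.3],0],[0,[0,0,-0.15],0]]'
python3 -m jog '[[0.3,[0,0,0],0],[0.4,[0,0,0],0],[0.5,[0,0,0],0],[1,[0,0,0],0],[1,[0,0,0],0]]'
python3 -m jog '[[1,[0,0,0],0],[1,[0,0,0],0],[1,[0,0,0],0],[1,[0,0,0],0],[1,[0,0,0],0]]'
```

```text
time_s: 4.48
tool_pos: [0.4544, -0.1369, 0.0173]
orientation: [-0.001, -0.705, -0.003, 0.709]
force: [-0.2, -0.2, -0.2]
gripper_width: 0.0855
time_s: 4.9
tool_pos: [0.4594, -0.138, 0.0238]
orientation: [0.003, 0.709, 0.002, -0.705]
force: [0.4, -1.1, 5.1]
gripper_width: 0.0431
time_s: 5.32
tool_pos: [0.4595, -0.138, 0.0239]
orientation: [0.003, 0.709, 0.002, -0.705]
force: [-0.3, -0.9, 6.9]
gripper_width: 0.0431
```

```bash
python3 -m jog '[[1,[0,0,0.1],0],[1,[0,0,0.3],0],[1,[0,0,0.4],0],[1,[0,0,0.3],0],[1,[0,0,0.1],0]]'
python3 -m jog '[[1,[0,0.15,0],0],[1,[-0.02,0.3,0],0],[1,[-0.02,0.35,0],0],[1,[-0.02,0.35,0],0],[1,[-0.02,0.35,0],0]]'
python3 -m jog '[[1,[-0.04,0.35,0],0],[1,[-0.04,0.35,0],0],[1,[-0.04,0.35,0],0],[1,[-0.04,0.35,0],0],[1,[-0.04,0.35,0],0]]'
python3 -m jog '[[1,[-0.02,0.35,0],0],[1,[-0.02,0.35,0],0],[1,[-0.02,0.35,0],0],[1,[-0.02,0.25,0],0],[1,[-0.02,0.25,0],0]]'
python3 -m jog '[[1,[0,0,0],0],[1,[0,0,0],0],[1,[0,0,0],0],[1,[0,0,0],0],[1,[0,0,0],0]]'
python3 -c "
from h import *;print(tool())
for c in ('top',):
    im,d=cams.read_camera(c); save('a1.png',cv2.resize(im[150:300,60:260],(800,600)))
"
```

```text
time_s: 5.73
tool_pos: [0.4601, -0.1379, 0.1475]
orientation: [0.004, 0.71, 0.001, -0.704]
force: [1.8, -0.6, -1.1]
gripper_width: 0.0429
time_s: 6.15
tool_pos: [0.4485, 0.0144, 0.1404]
orientation: [-0.002, -0.706, -0.002, 0.708]
force: [0.7, 1.0, -0.7]
gripper_width: 0.0426
time_s: 6.57
tool_pos: [0.4282, 0.1895, 0.1404]
orientation: [-0.003, -0.706, -0.002, 0.708]
force: [0.6, 0.3, -2.0]
gripper_width: 0.0427
time_s: 6.98
tool_pos: [0.4183, 0.3445, 0.1401]
orientation: [-0.003, -0.706, -0.002, 0.708]
force: [-0.4, -0.2, -1.6]
gripper_width: 0.0429
time_s: 7.4
tool_pos: [0.4197, 0.3418, 0.1412]
orientation: [-0.002, -0.707, -0.002, 0.707]
force: [0.8, 0.4, -1.9]
gripper_width: 0.0428
(array([0.4197, 0.3418, 0.1412]), array([-0.   , -0.001, -1.   ]), np.float64(-89.7), array([ 0.58,  0.1 ,  1.53, -0.  ,  1.51,  2.14]))
```

View pics/a1.png

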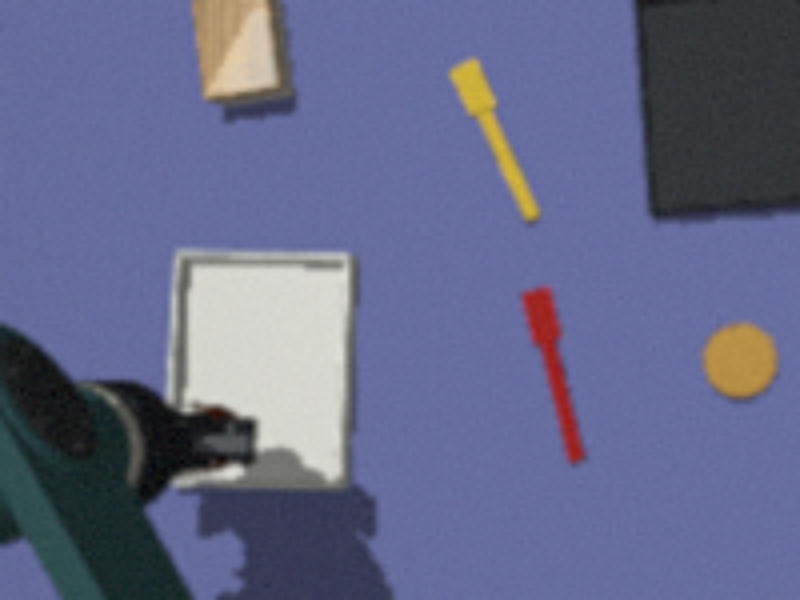

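```bash
python3 -m jog '[[1,[0,0.05,-0.2],0],[1,[0,0,-0.3],0],[1,[0,0,-0.3],0],[1,[0,0,-0.2],0],[1,[0,0,-0.05],0]]'
python3 -m jog '[[1,[0,0,-0.03],0],[1,[0,0,-0.02],0],[1,[0,0,-0.02],0],[1,[0,0,-0.01],0],[1,[0,0,0],0]]'
```

```text
time_s: 7.87
tool_pos: [0.4171, 0.3454, 0.0319]
orientation: [-0.004, -0.705, -0.0, 0.71]
force: [-1.1, 0.8, -2.3]
gripper_width: 0.0427
time_s: 8.28
tool_pos: [0.4204, 0.3485, 0.0296]
orientation: [0.002, 0.708, 0.003, -0.706]
force: [0.5, 1.0, -0.6]
gripper_width: 0.0426
```

```bash
python3 -m jog '[[1,[0,0,-0.01],0],[1,[0,0,-0.01],0],[1,[0,0,0],0],[1,[0,0,0],0],[1,[0,0,0],0]]'
```

```text
time_s: 8.7
tool_pos: [0.4202, 0.3485, 0.0279]
orientation: [0.002, 0.708, 0.003, -0.707]
force: [-2.2, -1.0, 5.5]
gripper_width: 0.043
```

```bash
python3 -m jog '[[0.4,[0,0,0],0],[0.3,[0,0,0],0],[0.2,[0,0,0],0],[0,[0,0,0],0],[0,[0,0,0],0]]'
python3 -m jog '[[0,[0,0,0.1],0],[0,[0,0,0.3],0],[0,[0,0,0.4],0],[0,[0,0,0.4],0],[0,[0,0,0.2],0]]'
python3 -m jog '[[0,[0.149,-0.352,0],0],[0,[0.149,-0.352,0],0],[0,[0.149,-0.352,0],0],[0,[0.149,-0.352,0],0],[0,[0.149,-0.352,0],0]]'
python3 -m jog '[[0,[0.149,-0.352,0],0],[0,[0.149,-0.352,0],0],[0,[0.149,-0.352,0],0],[0,[0.149,-0.352,0],0],[0,[0.149,-0.352,0],0]]'
python3 -m jog '[[0,[0.149,-0.352,0],0],[0,[0.149,-0.352,0],0],[0,[0.149,-0.352,0],0],[0,[0.149,-0.352,0],0],[0,[0.149,-0.352,0],0]]'
python3 -m jog '[[0,[0,0,0],0],[0,[0,0,0],0],[0,[0,0,0],0],[0,[0,0,0],0],[0,[0,0,0],0]]'
python3 -c "
from h import *;print(tool())
im,d=cams.read_camera('top');P=pts('top',d)
for q in cams.trace('top','jar_dark')[:2]:
    X=P[q['pixels']&(d>0)];print(q['score'],q['point'],np.percentile(X[:,2],[5,50,95]),rect(X[X[:,2]>.05]) if (X[:,2]>.05).sum()>20 else '')
"
```

```text
time_s: 9.12
tool_pos: [0.4195, 0.3479, 0.026]
orientation: [-0.003, -0.707, -0.002, 0.707]
force: [0.5, 0.8, -0.7]
gripper_width: 0.0853
time_s: 9.53
tool_pos: [0.4214, 0.3492, 0.173]
orientation: [0.001, 0.71, 0.004, -0.704]
force: [-0.2, 2.6, 0.9]
gripper_width: 0.0849
time_s: 9.95
tool_pos: [0.4945, 0.1706, 0.1674]
orientation: [0.003, 0.708, 0.003, -0.707]
force: [0.2, 0.6, 0.5]
gripper_width: 0.0852
time_s: 10.37
tool_pos: [0.5691, -0.0059, 0.1673]
orientation: [0.002, 0.708, 0.002, -0.707]
force: [0.9, 0.3, -0.0]
gripper_width: 0.0855
time_s: 10.78
tool_pos: [0.6436, -0.1818, 0.1672]
orientation: [0.002, 0.707, 0.002, -0.707]
force: [0.6, 0.1, -0.3]
gripper_width: 0.0852
time_s: 11.2
tool_pos: [0.643, -0.1785, 0.1671]
orientation: [0.003, 0.707, 0.003, -0.707]
force: [0.5, 0.7, -0.1]
gripper_width: 0.0856
(array([ 0.643 , -0.1785,  0.1671]), array([ 0.001, -0.   , -1.   ]), np.float64(-89.5), array([-0.36,  0.37,  1.16,  0.  ,  1.61,  1.21]))
0.82 [121.3, 257.7] [0.01466936 0.06149363 0.06491462] (array([418.5, 347.4]), array([43.9, 42.3]), -42.9)
0.16 [118.6, 162.1] [0.00313476 0.03766747 0.04131032]
```

Dark jar stands at (0.419, 0.347) in the white tray. Now the pale one.

```bash
python3 -m jog '[[0,[0,0,-0.35],0],[0,[0,0,-0.35],0],[0,[0,0,-0.35],0],[0,[0,0,-0.25],0],[0,[0,0,-0.14],0]]'
python3 -m jog '[[0.3,[0,0,0],0],[0.4,[0,0,0],0],[0.5,[0,0,0],0],[1,[0,0,0],0],[1,[0,0,0],0]]'
python3 -m jog '[[1,[0,0,0],0],[1,[0,0,0],0],[1,[0,0,0],0],[1,[0,0,0],0],[1,[0,0,0],0]]'
python3 -m jog '[[1,[0,0,0.1],0],[1,[0,0,0.3],0],[1,[0,0,0.4],0],[1,[0,0,0.3],0],[1,[0,0,0.1],0]]'
```

```text
time_s: 11.72
tool_pos: [0.6405, -0.1782, 0.0179]
orientation: [-0.002, -0.705, -0.004, 0.709]
force: [-1.0, -0.3, -0.9]
gripper_width: 0.0857
time_s: 12.13
tool_pos: [0.6453, -0.1807, 0.026]
orientation: [0.003, 0.709, 0.002, -0.705]
force: [0.1, 0.0, 4.1]
gripper_width: 0.0426
time_s: 12.55
tool_pos: [0.6454, -0.1807, 0.026]
orientation: [0.003, 0.709, 0.002, -0.705]
force: [1.4, -0.3, 6.4]
gripper_width: 0.0427
time_s: 12.97
tool_pos: [0.6456, -0.181, 0.15]
orientation: [0.004, 0.711, 0.001, -0.703]
force: [1.2, 0.2, 0.8]
gripper_width: 0.0427
```

```bash
python3 -m jog '[[1,[-0.03,0.1,0],0],[1,[-0.06,0.2,0],0],[1,[-0.08,0.3,0],0],[1,[-0.1,0.35,0],0],[1,[-0.1,0.35,0],0]]'
python3 -m jog '[[1,[-0.1,0.35,0],0],[1,[-0.1,0.35,0],0],[1,[-0.1,0.35,0],0],[1,[-0.1,0.35,0],0],[1,[-0.1,0.35,0],0]]'
python3 -m jog '[[1,[-0.1,0.35,0],0],[1,[-0.1,0.35,0],0],[1,[-0.1,0.35,0],0],[1,[-0.1,0.35,0],0],[1,[-0.07,0.25,0],0]]'
python3 -m jog '[[1,[-0.06,0.2,0],0],[1,[-0.06,0.2,0],0],[1,[-0.05,0.13,0],0],[1,[0,0,0],0],[1,[0,0,0],0]]'
python3 -m jog '[[1,[0,0,0],0],[1,[0,0,0],0],[1,[0,0,0],0],[1,[0,0,0],0],[1,[0,0,0],0]]'
```

```text
time_s: 13.38
tool_pos: [0.6035, -0.0482, 0.1386]
orientation: [-0.001, -0.705, -0.003, 0.709]
force: [-0.2, 0.3, -0.7]
gripper_width: 0.0429
time_s: 13.8
tool_pos: [0.553, 0.1269, 0.139]
orientation: [-0.003, -0.705, -0.002, 0.709]
force: [-0.4, -0.1, -1.5]
gripper_width: 0.0426
time_s: 14.22
tool_pos: [0.5054, 0.2926, 0.1389]
orientation: [-0.004, -0.705, -0.003, 0.709]
force: [-0.1, 0.2, -1.3]
gripper_width: 0.0425
time_s: 14.63
tool_pos: [0.4908, 0.3428, 0.1404]
orientation: [-0.004, -0.706, -0.002, 0.708]
force: [0.0, 0.3, -0.5]
gripper_width: 0.0426
time_s: 15.05
tool_pos: [0.4925, 0.3424, 0.1425]
orientation: [0.002, 0.707, 0.002, -0.707]
force: [0.4, -0.9, -0.4]
gripper_width: 0.0427
```

```bash
python3 -m jog '[[1,[0.05,0.05,-0.2],0],[1,[0,0,-0.3],0],[1,[0,0,-0.3],0],[1,[0,0,-0.2],0],[1,[0,0,-0.06],0]]'
python3 -m jog '[[1,[0,0,-0.02],0],[1,[0,0,-0.02],0],[1,[0,0,-0.01],0],[1,[0,0,-0.01],0],[1,[0,0,0],0]]'
python3 -m jog '[[1,[0,0,0],0],[1,[0,0,0],0],[1,[0,0,0],0],[1,[0,0,0],0],[1,[0,0,0],0]]'
```

```text
time_s: 15.47
tool_pos: [0.4945, 0.3461, 0.0315]
orientation: [-0.004, -0.704, -0.001, 0.71]
force: [-0.7, -0.9, -1.9]
gripper_width: 0.0425
time_s: 15.88
tool_pos: [0.498, 0.3485, 0.0319]
orientation: [0.002, 0.708, 0.003, -0.706]
force: [0.8, -0.9, -1.9]
gripper_width: 0.0423
time_s: 16.3
tool_pos: [0.4971, 0.348, 0.0304]
orientation: [0.002, 0.707, 0.002, -0.707]
force: [-1.1, 0.5, -1.8]
gripper_width: 0.0426
```

```bash
python3 -m jog '[[1,[0,0,-0.01],0],[1,[0,0,-0.01],0],[1,[0,0,0],0],[1,[0,0,0],0],[1,[0,0,0],0]]'
```

```text
time_s: 16.72
tool_pos: [0.4972, 0.3481, 0.0301]
orientation: [0.002, 0.707, 0.003, -0.707]
force: [-2.5, -1.9, 6.3]
gripper_width: 0.0431
```

```bash
python3 -m jog '[[0.4,[0,0,0],0],[0.3,[0,0,0],0],[0.2,[0,0,0],0],[0,[0,0,0],0],[0,[0,0,0],0]]'
python3 -m jog '[[0,[0,0,0.1],0],[0,[0,0,0.3],0],[0,[0,0,0.4],0],[0,[0,0,0.3],0],[0,[0,0,0.2],0]]'
python3 -m jog '[[0,[-0.038,-0.22,0],0.008],[0,[-0.038,-0.22,0],0.008],[0,[-0.038,-0.22,0],0.008],[0,[-0.038,-0.22,0],0.008],[0,[-0.038,-0.22,0],0.008]]'
python3 -m jog '[[0,[-0.038,-0.22,-0.1],0.008],[0,[-0.038,-0.22,-0.1],0.008],[0,[-0.038,-0.22,-0.1],0.008],[0,[-0.038,-0.22,-0.1],0.008],[0,[-0.038,-0.22,-0.1],0.008]]'
python3 -m jog '[[0,[0,0,0],0],[0,[0,0,0],0],[0,[0,0,0],0],[0,[0,0,0],0],[0,[0,0,0],0]]'
python3 -c "
from h import *;print(tool())
im,d=cams.read_camera('top');P=pts('top',d); save('a2.png',cv2.resize(im[150:300,60:260],(800,600)))
"
```

```text
time_s: 17.13
tool_pos: [0.497, 0.348, 0.028]
orientation: [-0.003, -0.707, -0.002, 0.707]
force: [1.4, 0.2, -0.8]
gripper_width: 0.0854
time_s: 17.55
tool_pos: [0.4985, 0.3488, 0.1638]
orientation: [0.001, 0.709, 0.004, -0.705]
force: [-0.2, 0.5, 0.7]
gripper_width: 0.0856
time_s: 17.97
tool_pos: [0.4779, 0.2372, 0.1592]
orientation: [0.047, 0.706, 0.047, -0.705]
force: [-0.1, -0.5, 0.7]
gripper_width: 0.0852
time_s: 18.38
tool_pos: [0.4591, 0.1271, 0.1089]
orientation: [0.092, 0.702, 0.092, -0.701]
force: [-0.7, 0.4, 0.9]
gripper_width: 0.0853
time_s: 18.8
tool_pos: [0.4598, 0.129, 0.1092]
orientation: [0.091, 0.702, 0.092, -0.701]
force: [-0.6, -0.3, 0.1]
gripper_width: 0.0857
(array([0.4598, 0.129 , 0.1092]), array([ 0.002,  0.   , -1.   ]), np.float64(-75.1), array([ 0.15, -0.02,  1.72,  0.  ,  1.43,  1.47]))
```

View pics/a2.png

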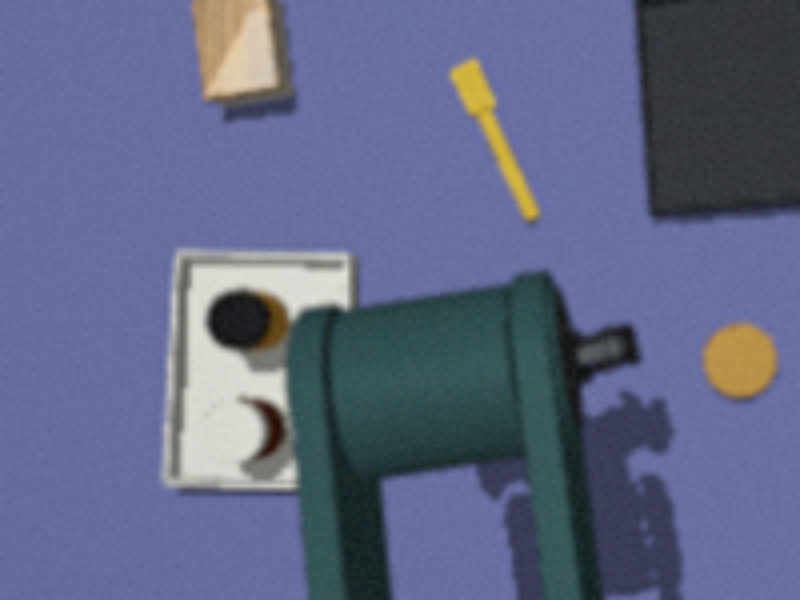

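```bash
python3 -m jog '[[0,[0,0,-0.3],0],[0,[0,0,-0.3],0],[0,[0,0,-0.25],0],[0,[0,0,-0.14],0],[0,[0,0,-0.05],0]]'
python3 -m jog '[[0,[0,0,-0.02],0],[0.3,[0,0,0],0],[0.6,[0,0,0],0],[1,[0,0,0],0],[1,[0,0,0],0]]'
python3 -m jog '[[1,[0,0,0],0],[1,[0,0,0],0],[1,[0,0,0],0],[1,[0,0,0],0],[1,[0,0,0],0]]'
```

```text
time_s: 19.27
tool_pos: [0.4569, 0.1282, 0.0014]
orientation: [-0.091, -0.699, -0.091, 0.703]
force: [-0.9, -0.2, -0.1]
gripper_width: 0.0855
time_s: 19.68
tool_pos: [0.4602, 0.1282, 0.0037]
orientation: [0.091, 0.702, 0.091, -0.7]
force: [-0.4, 0.2, -0.2]
gripper_width: 0.0384
time_s: 20.1
tool_pos: [0.4596, 0.1281, 0.0031]
orientation: [0.091, 0.702, 0.091, -0.701]
force: [-1.0, -0.2, 5.9]
gripper_width: 0.0096
```

```bash
python3 -m jog '[[1,[0,0,0.05],0],[1,[0,0,0.2],0],[1,[0,0,0.3],0],[1,[0,0,0.3],0],[1,[0,0,0.15],0]]'
python3 -m jog '[[1,[0,0,0],0],[1,[0,0,0],0],[1,[0,0,0],0],[1,[0,0,0],0],[1,[0,0,0],0]]'
python3 - <<'E'
from h import *
print(tool())
im,d=cams.read_camera('top');P=pts('top',d)
for n in ('tray_grey','spatula_red','spatula_yellow'):
  for q in cams.trace('top',n)[:2]:
    X=P[q['pixels']&(d>0)];print(n,q['score'],q['point'],rect(X),pca(X),np.median(X,0))
    if 'grey' in n: X=X[X[:,2]>.015]; print('rim',rect(X))
    if 'red' in n: print(np.percentile(X[:,2],[5,50,95]))
# dark pixels fit of grey tray
m=(im.max(2)<75)&(abs(P[...,0]-.664)<.1)&(abs(P[...,1])<.085)&(d>0);X=P[m];print('dark',m.sum(),rect(X),rect(X[X[:,2]>.015]))
im,d=cams.read_camera('scene');P=pts('scene',d)
save('a3.png',cv2.resize(im[130:280,190:390],(800,600)))
E
```

```text
time_s: 20.52
tool_pos: [0.4606, 0.1283, 0.1058]
orientation: [0.091, 0.703, 0.091, -0.699]
force: [1.1, -0.2, 0.0]
gripper_width: 0.0095
time_s: 20.93
tool_pos: [0.4579, 0.1278, 0.1004]
orientation: [-0.091, -0.7, -0.091, 0.703]
force: [-0.4, 0.1, -0.0]
gripper_width: 0.01
(array([0.4579, 0.1278, 0.1004]), array([-0.004, -0.001, -1.   ]), np.float64(-75.2), array([ 0.15, -0.01,  1.74, -0.  ,  1.42,  1.47]))
tray_grey 0.77 [244.2, 171.0] (array([ 6.673e+02, -5.000e-01]), array([180.9, 135.2]), 5.9) -174.34225168147344 [6.66041209e-01 1.21888377e-04 2.48588879e-03]
rim (array([663.6,   0. ]), array([170.9, 130.1]), 4.4)
spatula_yellow 0.81 [180.7, 180.5] (array([631.5, 175. ]), array([130.8,  23.3]), 25.2) -153.85428372801036 [0.64944248 0.17994118 0.00550941]
dark 2427 (array([662.1,   1.1]), array([169.4, 126.1]), 3.9) (array([662.4,   1.1]), array([168.6, 126. ]), 4.2)
```

View pics/a3.png

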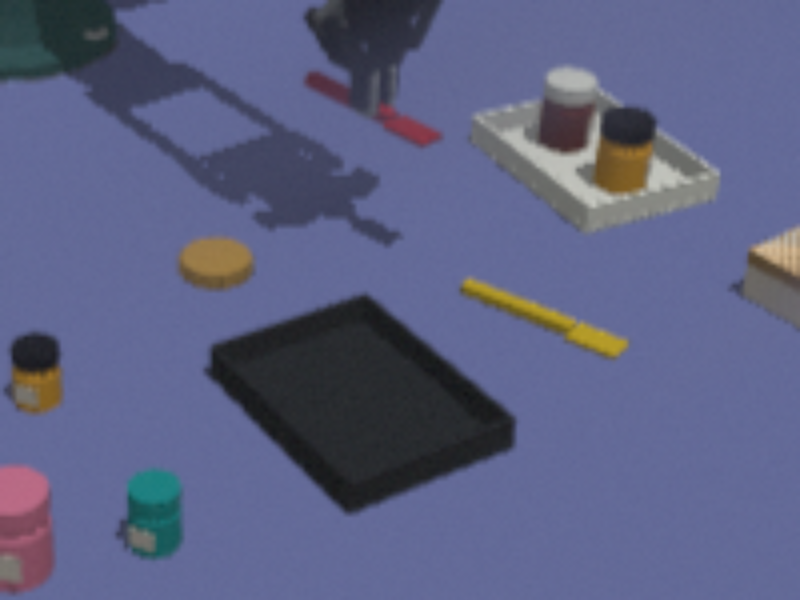

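```bash
python3 -m jog '[[1,[0.15,-0.114,0],-0.006],[1,[0.2,-0.15,0],-0.006],[1,[0.22,-0.16,0],-0.006],[1,[0.22,-0.16,0],-0.006],[1,[0.22,-0.16,0],-0.006]]'
python3 -m jog '[[1,[0.22,-0.16,0],-0.006],[1,[0.22,-0.16,0],-0.006],[1,[0.22,-0.16,0],-0.006],[1,[0.22,-0.16,0],-0.006],[1,[0.17,-0.15,0],-0.006]]'
python3 -m jog '[[1,[0,0,0],0],[1,[0,0,0],0],[1,[0,0,0],0],[1,[0,0,0],0],[1,[0,0,0],0]]'
```

```text
time_s: 21.6
tool_pos: [0.561, 0.0529, 0.1022]
orientation: [0.058, 0.705, 0.058, -0.705]
force: [0.0, 0.6, 0.0]
gripper_width: 0.0099
time_s: 22.02
tool_pos: [0.6665, -0.0265, 0.1018]
orientation: [0.024, 0.707, 0.024, -0.707]
force: [0.4, 1.1, -0.1]
gripper_width: 0.0096
time_s: 22.43
tool_pos: [0.6645, -0.0245, 0.1025]
orientation: [-0.025, -0.707, -0.025, 0.707]
force: [-0.5, -0.6, -1.4]
gripper_width: 0.0096
```

```bash
python3 -c "from h import *;print(tool())"
```

```text
(array([ 0.6645, -0.0245,  0.1025]), array([-0.,  0., -1.]), np.float64(-85.9), array([-0.12,  0.39,  1.26,  0.  ,  1.49,  1.38]))
```

```bash
python3 -m jog '[[1,[0,0,-0.2],0],[1,[0,0,-0.25],0],[1,[0,0,-0.25],0],[1,[0,0,-0.15],0],[1,[0,0,-0.06],0]]'
python3 -m jog '[[1,[0,0,-0.02],0],[1,[0,0,-0.02],0],[1,[0,0,0],0],[1,[0,0,0],0],[1,[0,0,0],0]]'
```

```text
time_s: 22.85
tool_pos: [0.6623, -0.0243, 0.0078]
orientation: [-0.025, -0.704, -0.025, 0.709]
force: [-0.6, 0.4, -0.6]
gripper_width: 0.01
time_s: 23.27
tool_pos: [0.6661, -0.0255, 0.009]
orientation: [0.025, 0.708, 0.024, -0.706]
force: [0.6, -0.5, 0.1]
gripper_width: 0.0097
```

```bash
python3 -m jog '[[1,[0,0,-0.01],0],[1,[0,0,-0.01],0],[1,[0,0,0],0],[1,[0,0,0],0],[1,[0,0,0],0]]'
python3 -m jog '[[0.7,[0,0,0],0],[0.7,[0,0,0],0],[0.7,[0,0,0],0],[0.7,[0,0,0],0],[0.7,[0,0,0],0]]'
```

```text
time_s: 23.68
tool_pos: [0.6659, -0.0255, 0.0072]
orientation: [0.025, 0.707, 0.024, -0.706]
force: [-1.6, -0.4, 5.3]
gripper_width: 0.0098
time_s: 24.1
tool_pos: [0.6649, -0.0253, 0.0048]
orientation: [-0.025, -0.706, -0.025, 0.707]
force: [-0.7, -0.5, -0.3]
gripper_width: 0.0261
```

```bash
python3 -m jog '[[0.7,[0,0,0.1],0],[0.7,[0,0,0.25],0],[0.7,[0,0,0.35],0],[0.5,[0,0,0.3],0],[0.3,[0,0,0.1],0]]'
python3 -m jog '[[0,[-0.032,0.198,0],0.012],[0,[-0.032,0.198,0],0.012],[0,[-0.032,0.198,0],0.012],[0,[-0.032,0.198,0],0.012],[0,[-0.032,0.198,0],0.012]]'
python3 -m jog '[[0,[-0.032,0.198,0],0.012],[0,[-0.032,0.198,0],0.012],[0,[-0.032,0.198,0],0.012],[0,[-0.032,0.198,0],0.012],[0,[-0.032,0.198,0],0.012]]'
python3 -m jog '[[0,[0,0,-0.1],0],[0,[0,0,-0.1],0],[0,[0,0,0],0],[0,[0,0,0],0],[0,[0,0,0],0]]'
python3 - <<'E'
from h import *
print(tool())
im,d=cams.read_camera('top');P=pts('top',d)
for q in cams.trace('top','spatula_red')[:1]:
    X=P[q['pixels']&(d>0)];X=X[X[:,2]>.006];print(q['score'],rect(X),pca(X),np.percentile(X[:,2],[5,50,95]))
E
```

```text
time_s: 24.52
tool_pos: [0.6681, -0.0257, 0.1229]
orientation: [0.025, 0.71, 0.024, -0.703]
force: [0.6, 0.7, 1.6]
gripper_width: 0.049
time_s: 24.93
tool_pos: [0.6488, 0.0744, 0.1154]
orientation: [-0.092, -0.701, -0.092, 0.701]
force: [0.1, 0.2, 1.0]
gripper_width: 0.0855
time_s: 25.35
tool_pos: [0.6327, 0.1736, 0.1153]
orientation: [-0.157, -0.689, -0.157, 0.689]
force: [0.1, -1.4, 0.3]
gripper_width: 0.0853
time_s: 25.77
tool_pos: [0.6331, 0.1715, 0.0948]
orientation: [-0.156, -0.689, -0.156, 0.69]
force: [0.1, -0.4, -0.2]
gripper_width: 0.0853
(array([0.6331, 0.1715, 0.0948]), array([-0.001, -0.001, -1.   ]), np.float64(-64.5), array([ 0.18,  0.38,  1.29, -0.  ,  1.47,  1.3 ]))
0.54 (array([662.9, -25.5]), array([128.2,  21. ]), -0.1) -176.04693592044475 [0.00663457 0.01034024 0.01454502]
```

Red lies flat at (0.663, -0.0255), z-top about 0.014 as it should be. Picking yellow.

```bash
python3 -m jog '[[0,[0,0,-0.25],0],[0,[0,0,-0.25],0],[0,[0,0,-0.22],0],[0,[0,0,-0.15],0],[0,[0,0,-0.05],0]]'
python3 -m jog '[[0,[0,0,-0.01],0],[0.3,[0,0,0],0],[0.6,[0,0,0],0],[1,[0,0,0],0],[1,[0,0,0],0]]'
python3 -m jog '[[1,[0,0,0],0],[1,[0,0,0],0],[1,[0,0,0],0],[1,[0,0,0],0],[1,[0,0,0],0]]'
python3 -m jog '[[1,[0,0,0.05],0],[1,[0,0,0.2],0],[1,[0,0,0.3],0],[1,[0,0,0.3],0],[1,[0,0,0.15],0]]'
python3 -m jog '[[1,[0,0,0],0],[1,[0,0,0],0],[1,[0,0,0],0],[1,[0,0,0],0],[1,[0,0,0],0]]'
python3 - <<'E'
from h import *
print(tool())
im,d=cams.read_camera('top');P=pts('top',d)
im,d=cams.read_camera('scene');P=pts('scene',d)
q=cams.trace('scene','spatula_yellow')[:1]
for q in q:
    X=P[q['pixels']&(d>0)];print(q['score'],q['point'],np.percentile(X[:,2],[5,50,95]),rect(X),pca(X))
save('a4.png',cv2.resize(im[130:280,190:390],(800,600)))
E
```

```text
time_s: 26.28
tool_pos: [0.6312, 0.1717, 0.0001]
orientation: [-0.156, -0.688, -0.156, 0.692]
force: [-0.5, -0.2, -1.1]
gripper_width: 0.0858
time_s: 26.7
tool_pos: [0.6342, 0.1728, 0.0041]
orientation: [0.157, 0.691, 0.157, -0.689]
force: [-0.2, -0.1, -0.2]
gripper_width: 0.0388
time_s: 27.12
tool_pos: [0.6336, 0.1728, 0.0032]
orientation: [0.157, 0.69, 0.157, -0.689]
force: [-0.3, -0.6, 5.6]
gripper_width: 0.0097
time_s: 27.53
tool_pos: [0.6345, 0.1729, 0.1063]
orientation: [0.157, 0.691, 0.157, -0.688]
force: [1.4, -0.3, 0.9]
gripper_width: 0.0097
time_s: 27.95
tool_pos: [0.6318, 0.1724, 0.0996]
orientation: [-0.157, -0.688, -0.157, 0.691]
force: [0.0, -0.4, 0.2]
gripper_width: 0.0099
(array([0.6318, 0.1724, 0.0996]), array([-0.005, -0.001, -1.   ]), np.float64(-64.4), array([ 0.18,  0.38,  1.28, -0.  ,  1.48,  1.3 ]))
0.63 [335.4, 183.2] [0.09426616 0.09946537 0.10533445] (array([601.1, 246.7]), array([187. , 127.2]), -67.4) 14.34201642418399
```

View pics/a4.png

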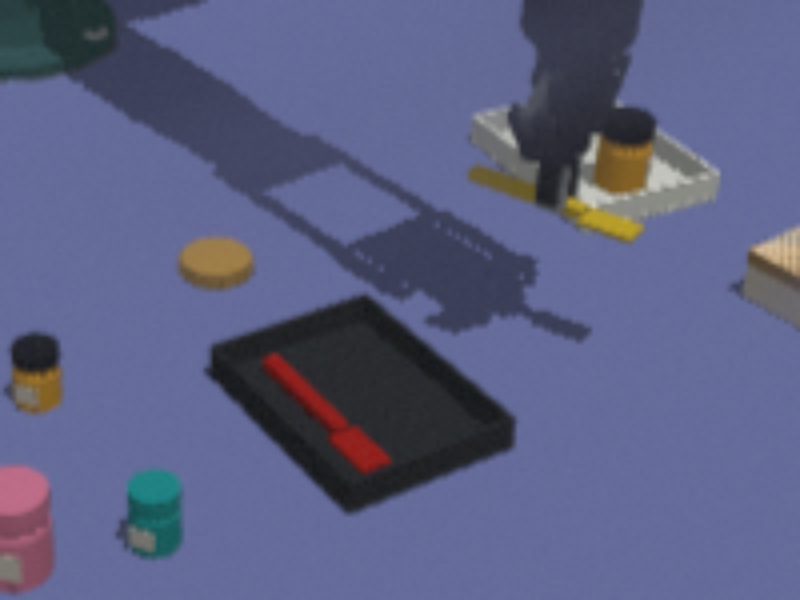

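```bash
python3 -m jog '[[1,[0.028,-0.1,0],-0.012],[1,[0.028,-0.15,0],-0.012],[1,[0.028,-0.15,0],-0.012],[1,[0.028,-0.15,0],-0.012],[1,[0.028,-0.15,0],-0.012]]'
python3 -m jog '[[1,[0.028,-0.16,0],-0.012],[1,[0.028,-0.15,0],-0.012],[1,[0.028,-0.15,0],-0.012],[1,[0.028,-0.15,0],-0.012],[1,[0.02,-0.15,0],-0.012]]'
python3 -m jog '[[1,[0,0,-0.1],0],[1,[0,0,-0.1],0],[1,[0,0,0],0],[1,[0,0,0],0],[1,[0,0,0],0]]'
python3 -c "from h import *;print(tool())"
```

```text
time_s: 28.52
tool_pos: [0.6475, 0.1002, 0.1025]
orientation: [0.089, 0.702, 0.089, -0.701]
force: [-0.5, -0.3, -0.2]
gripper_width: 0.0094
time_s: 28.93
tool_pos: [0.6606, 0.0249, 0.1024]
orientation: [0.023, 0.707, 0.023, -0.707]
force: [-0.0, 0.9, -0.0]
gripper_width: 0.0094
time_s: 29.35
tool_pos: [0.6599, 0.0277, 0.0817]
orientation: [-0.025, -0.706, -0.025, 0.707]
force: [0.7, -0.5, -0.2]
gripper_width: 0.0095
(array([0.6599, 0.0277, 0.0817]), array([-0.001,  0.   , -1.   ]), np.float64(-85.9), array([-0.04,  0.4 ,  1.29,  0.  ,  1.45,  1.46]))
```

```bash
python3 -m jog '[[1,[0,0,-0.2],0],[1,[0,0,-0.2],0],[1,[0,0,-0.17],0],[1,[0,0,-0.1],0],[1,[0,0,-0.04],0]]'
python3 -m jog '[[1,[0,0,-0.02],0],[1,[0,0,-0.01],0],[1,[0,0,-0.01],0],[1,[0,0,0],0],[1,[0,0,0],0]]'
```

```text
time_s: 29.77
tool_pos: [0.6591, 0.0274, 0.0093]
orientation: [-0.025, -0.705, -0.025, 0.708]
force: [0.4, -0.9, -0.2]
gripper_width: 0.0096
time_s: 30.18
tool_pos: [0.661, 0.0266, 0.0085]
orientation: [0.025, 0.707, 0.025, -0.706]
force: [-0.2, -0.1, 1.3]
gripper_width: 0.0098
```

```bash
python3 -m jog '[[1,[0,0,-0.015],0],[1,[0,0,0],0],[1,[0,0,0],0],[1,[0,0,0],0],[1,[0,0,0],0]]'
python3 -m jog '[[0.7,[0,0,0],0],[0.7,[0,0,0],0],[0.7,[0,0,0],0],[0.7,[0,0,0],0],[0.7,[0,0,0],0]]'
python3 -m jog '[[0.7,[0,0,0.1],0],[0.7,[0,0,0.25],0],[0.7,[0,0,0.35],0],[0.5,[0,0,0.2],0],[0.3,[0,0,0.1],0]]'
python3 -m jog '[[0,[-0.193,-0.035,0],0],[0,[-0.193,-0.035,0],0],[0,[-0.193,-0.035,0],0],[0,[-0.193,-0.035,0],0],[0,[-0.193,-0.035,0],0]]'
python3 -m jog '[[0,[-0.193,-0.035,0],0],[0,[-0.193,-0.035,0],0],[0,[-0.193,-0.035,0],0],[0,[-0.193,-0.035,0],0],[0,[-0.193,-0.035,0],0]]'
python3 -m jog '[[0,[0,0,0],0],[0,[0,0,0],0],[0,[0,0,0],0],[0,[0,0,0],0],[0,[0,0,0],0]]'
python3 -c "from h import *;print(tool())"
```

```text
time_s: 30.6
tool_pos: [0.6612, 0.0266, 0.0073]
orientation: [0.025, 0.707, 0.025, -0.706]
force: [-1.1, 0.5, 4.0]
gripper_width: 0.0095
time_s: 31.02
tool_pos: [0.66, 0.0267, 0.0052]
orientation: [-0.025, -0.706, -0.025, 0.707]
force: [-0.5, -0.3, 0.3]
gripper_width: 0.0256
time_s: 31.43
tool_pos: [0.6626, 0.0265, 0.1115]
orientation: [0.025, 0.71, 0.024, -0.704]
force: [-0.2, 1.2, 1.6]
gripper_width: 0.0485
time_s: 31.85
tool_pos: [0.5623, 0.009, 0.1052]
orientation: [-0.025, -0.706, -0.025, 0.707]
force: [0.2, -0.4, 0.6]
gripper_width: 0.0851
time_s: 32.27
tool_pos: [0.4658, -0.0084, 0.1053]
orientation: [-0.025, -0.706, -0.025, 0.707]
force: [-0.5, 0.5, 0.4]
gripper_width: 0.0853
time_s: 32.68
tool_pos: [0.4681, -0.0083, 0.1058]
orientation: [0.025, 0.707, 0.025, -0.707]
force: [-0.8, -0.1, -0.3]
gripper_width: 0.0851
(array([ 0.4681, -0.0083,  0.1058]), array([ 0., -0., -1.]), np.float64(-86.0), array([-0.14, -0.03,  1.75, -0.  ,  1.43,  1.36]))
```

```bash
python3 -m jog '[[0,[0,0,-0.3],0],[0,[0,0,-0.3],0],[0,[0,0,-0.25],0],[0,[0,0,-0.15],0],[0,[0,0,-0.06],0]]'
python3 -m jog '[[0.2,[0,0,0],0],[0.3,[0,0,0],0],[0.4,[0,0,0],0],[1,[0,0,0],0],[1,[0,0,0],0]]'
python3 -m jog '[[1,[0,0,0],0],[1,[0,0,0],0],[1,[0,0,0],0],[1,[0,0,0],0],[1,[0,0,0],0]]'
python3 -m jog '[[1,[0,0,0.05],0],[1,[0,0,0.2],0],[1,[0,0,0.3],0],[1,[0,0,0.3],0],[1,[0,0,0.15],0]]'
python3 -m jog '[[1,[0,0,0],0],[1,[0,0,0],0],[1,[0,0,0],0],[1,[0,0,0],0],[1,[0,0,0],0]]'
python3 - <<'E'
from h import *
print(tool())
im,d=cams.read_camera('scene')
save('a5.png',cv2.resize(im[130:280,190:390],(800,600)))
E
```

```text
time_s: 33.1
tool_pos: [0.4654, -0.0079, -0.0034]
orientation: [-0.024, -0.705, -0.025, 0.709]
force: [-0.6, 0.5, 0.6]
gripper_width: 0.0855
time_s: 33.52
tool_pos: [0.4692, -0.0086, 0.0019]
orientation: [0.025, 0.708, 0.024, -0.705]
force: [-0.2, 0.8, 4.5]
gripper_width: 0.0517
time_s: 33.93
tool_pos: [0.4692, -0.0086, 0.0019]
orientation: [0.025, 0.708, 0.024, -0.705]
force: [-0.3, 0.0, 6.5]
gripper_width: 0.0512
time_s: 34.35
tool_pos: [0.4689, -0.0086, 0.1038]
orientation: [0.025, 0.709, 0.024, -0.705]
force: [-0.1, 0.4, 0.8]
gripper_width: 0.051
time_s: 34.77
tool_pos: [0.4661, -0.0082, 0.098]
orientation: [-0.024, -0.705, -0.025, 0.708]
force: [-0.7, -0.3, 0.2]
gripper_width: 0.051
(array([ 0.4661, -0.0082,  0.098 ]), array([-0.004,  0.   , -1.   ]), np.float64(-86.0), array([-0.14, -0.03,  1.76, -0.  ,  1.42,  1.36]))
```

View pics/a5.png

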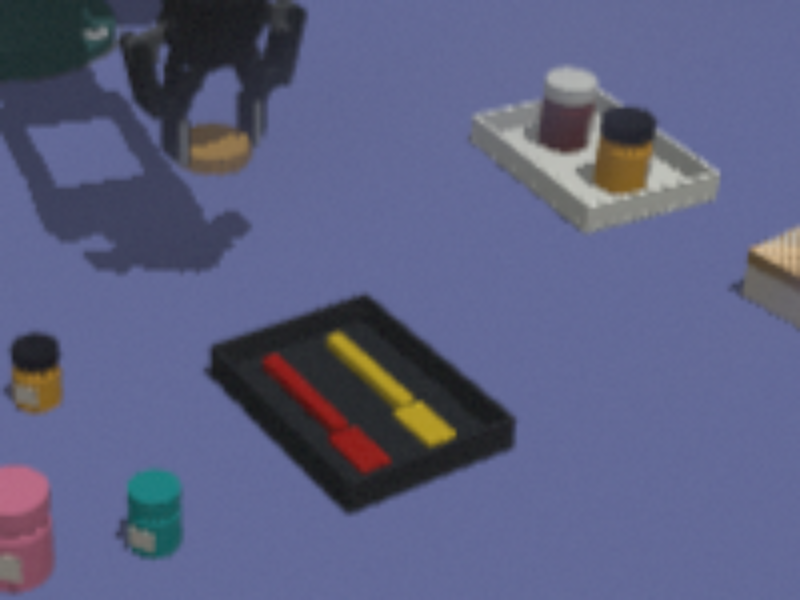

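```bash
python3 -m jog '[[1,[-0.014,-0.2,0],0],[1,[-0.014,-0.34,0],0],[1,[-0.014,-0.36,0],0],[1,[-0.014,-0.36,0],0],[1,[-0.014,-0.36,0],0]]'
python3 -m jog '[[1,[-0.014,-0.36,0],0],[1,[-0.014,-0.36,0],0],[1,[-0.014,-0.36,0],0],[1,[-0.014,-0.34,0],0],[1,[-0.014,-0.25,0],0]]'
python3 -m jog '[[1,[0,0,0],0],[1,[0,0,0],0],[1,[0,0,0],0],[1,[0,0,0],0],[1,[0,0,0],0]]'
python3 -c "from h import *;print(tool())"
```

```text
time_s: 35.23
tool_pos: [0.4597, -0.1716, 0.0991]
orientation: [-0.025, -0.706, -0.025, 0.707]
force: [0.5, 0.5, 0.2]
gripper_width: 0.051
time_s: 35.65
tool_pos: [0.4524, -0.3401, 0.0988]
orientation: [-0.024, -0.706, -0.024, 0.707]
force: [0.1, 0.5, -0.1]
gripper_width: 0.0508
time_s: 36.07
tool_pos: [0.4535, -0.336, 0.0997]
orientation: [-0.025, -0.707, -0.025, 0.707]
force: [0.3, -0.5, -0.7]
gripper_width: 0.0516
(array([ 0.4535, -0.336 ,  0.0997]), array([-0.,  0., -1.]), np.float64(-85.9), array([-0.74,  0.18,  1.53,  0.  ,  1.43,  0.76]))
```

```bash
python3 -m jog '[[1,[0,0,-0.25],0],[1,[0,0,-0.28],0],[1,[0,0,-0.2],0],[1,[0,0,-0.12],0],[1,[0,0,-0.05],0]]'
python3 -m jog '[[1,[0,0,-0.02],0],[1,[0,0,-0.01],0],[1,[0,0,-0.01],0],[1,[0,0,0],0],[1,[0,0,0],0]]'
```

```text
time_s: 36.48
tool_pos: [0.4523, -0.3354, 0.0075]
orientation: [-0.024, -0.706, -0.026, 0.708]
force: [0.6, -0.0, -0.3]
gripper_width: 0.0514
time_s: 36.9
tool_pos: [0.454, -0.338, 0.0071]
orientation: [0.025, 0.707, 0.024, -0.706]
force: [0.7, -0.1, -0.5]
gripper_width: 0.0513
```

```bash
python3 -m jog '[[1,[0,0,-0.01],0],[1,[0,0,-0.01],0],[1,[0,0,0],0],[1,[0,0,0],0],[1,[0,0,0],0]]'
python3 -m jog '[[0.2,[0,0,0],0],[0.2,[0,0,0],0],[0.2,[0,0,0],0],[0.2,[0,0,0],0],[0.2,[0,0,0],0]]'
python3 -m jog '[[0.2,[0,0,0.1],0],[0.2,[0,0,0.3],0],[0.2,[0,0,0.4],0],[0.2,[0,0,0.4],0],[0.2,[0,0,0.4],0]]'
python3 -m jog '[[0,[-0.25,-0.1,0],0],[0,[-0.25,-0.1,0],0],[0,[-0.25,-0.1,0],0],[0,[-0.25,-0.1,0],0],[0,[-0.25,-0.1,0],0]]'
python3 -m jog '[[0,[-0.25,-0.1,0],0],[0,[-0.25,-0.1,0],0],[0,[0,0,0],0],[0,[0,0,0],0],[0,[0,0,0],0]]'
python3 - <<'E'
from h import *
im,d=cams.read_camera('top');P=pts('top',d)
def f(n,zc,box=None):
  for q in cams.trace('top',n)[:3]:
    X=P[q['pixels']&(d>0)];Y=X[X[:,2]>zc]
    if len(Y)>20: print(n,round(q['score'],2),np.round(q['point']),*rect(Y),round(pca(Y),1),'z95',round(np.percentile(X[:,2],95),4))
for n,z in (('jar_dark',.05),('jar_pale',.05),('spatula_red',.006),('spatula_yellow',.006),('lid',.01),('tray_white',.015),('tray_green',.015),('slide_box',.03),('wash_bottle',.1)): f(n,z)
save('b1.png',cv2.resize(im[120:290,60:430],(800,368),interpolation=3))
s,_=cams.read_camera('scene');save('b2.png',cv2.resize(s[130:310,80:420],(800,424),interpolation=3))
E
```

```text
time_s: 37.32
tool_pos: [0.4539, -0.338, 0.0059]
orientation: [0.025, 0.707, 0.024, -0.706]
force: [-1.8, 1.2, 6.6]
gripper_width: 0.0513
time_s: 37.73
tool_pos: [0.4532, -0.3372, 0.0035]
orientation: [-0.025, -0.707, -0.025, 0.707]
force: [-0.0, -0.1, -0.3]
gripper_width: 0.0683
time_s: 38.15
tool_pos: [0.453, -0.3371, 0.166]
orientation: [-0.025, -0.707, -0.025, 0.707]
force: [0.5, -0.9, 0.4]
gripper_width: 0.0684
time_s: 38.57
tool_pos: [0.3273, -0.3876, 0.1648]
orientation: [0.025, 0.707, 0.024, -0.706]
force: [0.4, -0.8, 0.4]
gripper_width: 0.0855
time_s: 38.98
tool_pos: [0.2787, -0.4073, 0.1644]
orientation: [0.025, 0.707, 0.024, -0.706]
force: [1.2, 0.8, 0.8]
gripper_width: 0.0853
jar_dark 0.6 [120. 255.] [418.8 346.1] [42.7 40.8] -25.8 -56.8 z95 0.065
jar_pale 0.75 [330. 160.] [ 706.2 -254.7] [42.5 40.8] -45.6 -55.8 z95 0.0605
jar_pale 0.58 [120. 228.] [498.5 348.1] [45.  39.6] -89.3 -94.3 z95 0.0648
spatula_red 0.76 [256. 170.] [661.  -25.3] [124.6  18.9] 1.5 -176.8 z95 0.0148
spatula_yellow 0.68 [120. 162.] [700.2 361.5] [77.8 58.5] 9.4 -170.4 z95 0.0414
lid 0.54 [357. 242.] [ 453.6 -337.9] [54.2 49.9] 89.4 -106.2 z95 0.0189
tray_green 0.96 [350. 238.] [ 454.5 -334.2] [168.5 132.7] 6.9 -166.6 z95 0.0229
slide_box 0.61 [120. 161.] [700.2 361.5] [77.8 58.5] 9.4 -173.0 z95 0.0414
wash_bottle 0.91 [376. 162.] [ 686.3 -394.5] [59.7 49.9] 18.7 -156.8 z95 0.1417
```

View pics/b1.png

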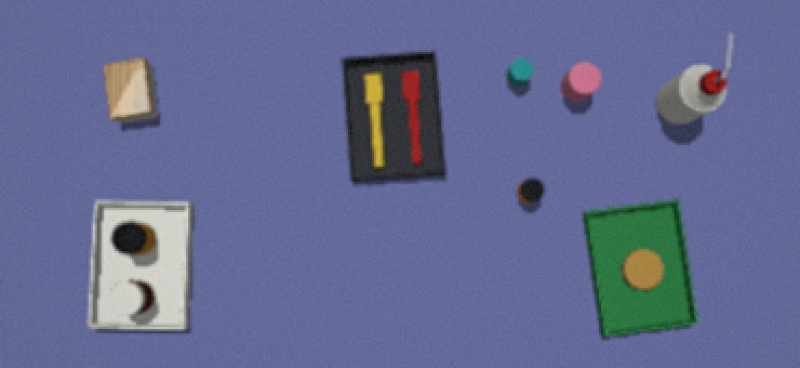

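View pics/b2.png

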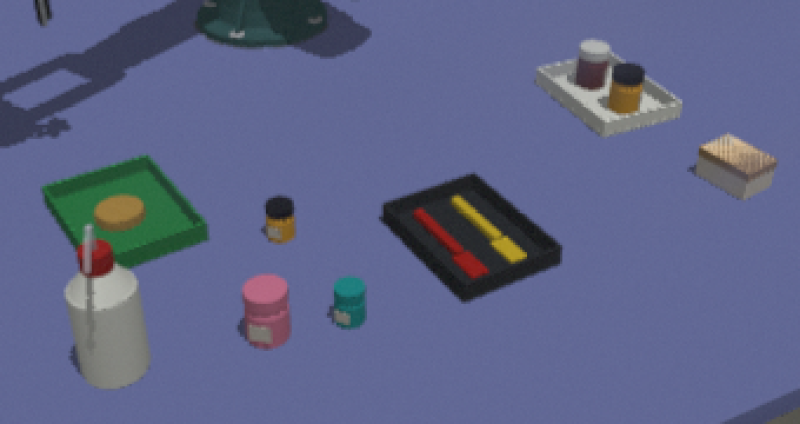

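Views 8 and 9 show the jars upright in the white tray (130,238 and 130,298), the spatulas apart and flat in grey (375,120 and 413,117), and the lid flat in green (643,268). The bystanders haven't moved.

```bash
python3 -c "
from plant import r
print(r.finish_job())"
```

```text
the job is handed in; nothing more can be done
None
```

I handed the job in at about 39 s of the 128 s allowed, with all five things placed and nothing dropped or tipped. `finish_job` gives no verdict, so the results below rest on my own last checks.

**Placed:**
- **Jars:** both stand upright in the white tray at (0.419, 0.346) and (0.498, 0.348), with tops at about 65 mm where 64 mm is expected. For the pale jar I took the larger of the two black-capped golden ones.
- **Spatulas:** both lie flat and parallel in the dark grey tray, about 26 mm either side of its centre line. The red one's top measured about 15 mm where 14 mm is expected.
- **Lid:** it lies flat in the green tray at (0.454, -0.338), with its top at about 19 mm where 18 mm is expected.
- **Bystanders:** the wash bottle and slide box look unmoved, and the arm was clear of everything.

**Disagreed:** in the last check the network took the slide box for the yellow spatula, so that spatula is confirmed only by the pictures and its release pose. The white tray was not detected in that check either, but both pictures show the jars inside it. The network also listed the pink jar as a pale jar, which I rejected by colour.

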